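# Pull a backup drive from its dock and pack it flush in the transit box

## Task

Pull the blue-capped backup drive straight up out of its sprung bay in the dock and stand it upright on the open desk to change your grip from its narrow edges to its broad faces. Then stand it in the open grey transit box and push it up flush against the white-capped drives there, broad face to broad face with no gap, and let go. Do not drop or topple the drive, and leave the other drives, the pocket scale, the label pad and the marker where they are.

Things in the scene. Friction and masses are not known exactly. Their poses are not given: they have to be found in the camera images.
- dock: Fixed dark dock, 128 (x) x 150 (y) x 48 mm high, three open-topped bays in a row at y = -38, 0, +38 mm, each 65.6 (x) x 29.6 (y) mm, floor at 16 mm, mouth at 48 mm. Origin: centre of underside on the desk. In each bay sprung balls on both x sides hold notches in the drive's narrow edges: pulling out takes about 15 N straight up for the first 3 mm, then little; clear after 32 mm of lift.
- drive_blue: The drive to move: dark cartridge with a BLUE cap, 64 (x, over its narrow edges) x 28 (y, over its broad faces) x 96 mm high, 0.18 kg. Origin: centre of its flat foot, z up. It starts in any one of the three bays, axes along the dock's, 64 mm of it above the dock; only 10 mm lies between drives in neighbouring bays, so fingers fit only at its narrow edges.
- drive_orange: Drive of the same shape with an ORANGE cap, plugged in another bay; it stays there. Origin: centre of its foot.
- drive_green: Drive of the same shape with a GREEN cap, plugged in the third bay; it stays there. Origin: centre of its foot.
- transit_box: Fixed grey open-topped box, 86 (x) x 184 (y) x 98 mm outside; inside 74 x 172 mm, floor at 6 mm, walls 6 mm. Origin: centre of underside on the desk, z up. Drives stand in it in a row along y, broad faces across the row, tops 4 mm above the rim, so narrow edges cannot be gripped there. Two white-capped drives fill its +y end; the other 115 mm are empty.
- drive_white_a: Drive of the same shape with a WHITE cap, standing in the transit box against its +y end wall. Origin: centre of its foot.
- drive_white_b: Drive of the same shape with a WHITE cap, standing in the transit box next to drive_white_a on its -y side; the blue drive must end flush against this drive's -y broad face. Origin: centre of its foot; its y axis is the box's y axis.
- pocket_scale: Loose black pocket scale with its cover shut, 83 x 130 x 23 mm, lying on the desk near the front edge at the left. Origin: centre of its underside.
- label_pad: Loose pad of paper labels, 74 x 105 x 11 mm, lying on the desk near the front edge before the box. Origin: centre of its underside.
- marker: Loose white marker with a black cap, 132 mm long, 18 mm thick, lying on the desk near the front edge before the dock. Origin: centre of its underside.

How it is judged:
On the way, in this order (a step that is already met when the one before it is completed fails the run):
1. the blue drive is out of its bay, its foot above the top of the dock (z of drive_blue in the frame of dock above 0.05 m and angle between drive_blue's own z axis and vertical below 0.3 rad), for 0.1 s.
2. the blue drive stands upright on the open desk, let go (height (world z) of drive_blue below 0.003 m and angle between drive_blue's own z axis and vertical below 0.08 rad and contact force between the fingers and drive_blue below 0.3 N and linear speed of drive_blue below 0.03 m/s), for 0.2 s.
3. the blue drive stands in the transit box (z of drive_blue in the frame of transit_box below 0.012 m and x of drive_blue in the frame of transit_box between -0.012 and 0.012 m and y of drive_blue in the frame of transit_box between -0.075 and 0.035 m), for 0.1 s.
At the end, for the whole second after the job is handed in: The blue drive stands upright (0.05 rad) on the floor of the box, at rest and let go, its face within 3 mm of the nearer white drive and parallel to it (0.08 rad); the white drives stay within 12 mm of their places; the orange and green drives stay plugged in (within 6 mm) (y of drive_blue in the frame of drive_white_b between -0.031 and -0.026 m and x of drive_blue in the frame of transit_box between -0.012 and 0.012 m and z of drive_blue in the frame of transit_box below 0.009 m and angle between drive_blue's own z axis and vertical below 0.05 rad and angle between the y axis of drive_blue and the y axis of drive_white_b, either way round below 0.08 rad and linear speed of drive_blue below 0.02 m/s and distance of each of drive_orange, drive_green from where it was at the start of the episode below 0.006 m and distance of each of drive_white_a, drive_white_b from where it was at the start of the episode below 0.012 m); the robot touches nothing.
It fails at once if the orange or green drive is pulled out of its bay or shifted by more than 10 mm (distance of any of drive_orange, drive_green from where it was at the start of the episode above 0.01 m).
It fails at once if a white drive is lifted or shifted by more than 20 mm (distance of any of drive_white_a, drive_white_b from where it was at the start of the episode above 0.02 m).
It fails at once if the blue drive is toppled (more than 0.7 rad from upright) (angle between drive_blue's own z axis and vertical above 0.7 rad).
It fails at once if the blue drive is dropped (moves faster than 0.5 m/s with no finger on it) (linear speed of drive_blue above 0.5 m/s and contact force between the fingers and drive_blue below 0.1 N).
It fails at once if the pocket scale, label pad or marker is moved by more than 30 mm (distance of any of pocket_scale, label_pad, marker from where it was at the start of the episode above 0.03 m).
It also fails if it takes over 58 s, if anything falls off the work surface, if the arm or the gripper's body presses on something with over 40 N, if the wrist force passes 120 N, or if a joint passes its speed limit or range.

## Robot

A 6-joint arm with a two-finger parallel gripper is mounted at the origin on a cart in front of the work surface, level with it; the furniture and walls round the work are solid. World frame = base frame: x ahead of the robot, y to its left, z up, the work surface at z = 0. Lengths are in m, angles in rad, forces in N, time in s.
With the tool pointing down it reaches from about 0.375 to 0.975 m from the base axis. Payload 3.8 kg.
Tool frame: the origin (TCP) lies at the centre of the arm's flange, where the gripper is bolted on; the fingertips stand 173 mm ahead of it and the grasp point (between the pads) lies 155 mm ahead of it (bot.tip_reach is the distance from the TCP to the fingertips, in m); z points along the fingers, y is the line along which they close (so a half turn about z gives the same grasp; the last joint's range is limited). The gripper opens to 85 mm and grips with 20 to 120 N. Pads are 22 mm wide; open, the fingers measure 114 mm over their backs; the gripper's body (76 mm by 85 mm) begins 54 mm behind the grasp point. The pads swing forward as they close: fully open they stand 13 mm farther back than shut.
Start: joints at [1.186, 0.264, 1.604, -0, 1.274, -0.037], TCP at [0.23, 0.635, 0.405] pointing down, gripper open.
Joint ranges: [-2.63, 2.63], [-0.94, 2.18], [0.31, 2.57], [-1.31, 4.45], [0, 2.66], [-2.55, 2.55]. Speed limits (rad/s): [2.57, 2.57, 3.14, 3.14, 3.14, 3.14].

## Interface

Orientations are given as a rotation vector (axis times angle).
In Python, from workcell import bot gives the robot as it stands.
- The arm moves only by the tool drive_tool, never from a script. Its arguments are lists of equal length, an entry for each row: "claw": the finger opening in mm, from 0 to 85.4; "slide": the shift along the world's x, y, z each as a share of 0.5 m, from -1 to 1, a list of three; "yaw": the turn about the world's z as a share of 180 degrees, from -1 to 1. A call has 1 to 8 rows; each row is the pose to reach, as a shift and turn from the pose commanded when the call began, turning the shorter way round; what a row does not reach only later rows make up. A row lasts 1/12 s, in which the tool goes at most 41.7 mm and 7.16 degrees, less where a joint would pass 70% of its speed; a pose out of reach is approached as far as the arm can. A call with a number of a shift or a turn outside -1 to 1 is refused whole. A call with a gripper value outside its range is refused whole. The fingers move at their own pace and stop on an object; "newtons" is the grip in N (left out, the last holds). Time passes only in rows, so rows that repeat a pose let the fingers close. It gives the time, the measured TCP pose, the force, the opening and the grip force at its end, in the units of the state.
- bot.read_state(): the state, without advancing time (a new reading comes with each control period).
- bot.read_camera(name): name is "side" or "top" or "wrist"; returns a dict with "color" (400x640x3 uint8, red, green, blue), "depth" (400x640 float32, m along the optical axis (not along the pixel's ray), 0 where there is no reading), "mtx" (3x3 intrinsics, pixels), "k1" (the pictures are not rectified: a ray, as slopes to the right and down, at radius r is drawn at 1 + k1 r^2 times it, then the intrinsics apply), "eye" and "rotation" of the camera in the world. Camera axes: x right, y up, looking along -z (the intrinsics and any distortion apply to the point x, -y, -z); pixel columns grow to the right and rows downward; lengths in m; the calibration is good to about 2 mm. A picture is of the moment at which its call begins.
- bot.finish_job(): hands the job in; it is judged then, once.
The state is a dict: "time": time; "q": joint angles; "joint_vel": joint speeds; "joint_torque": joint torques, N m; "tool_pos": TCP position; "tcp_rot": TCP orientation; "wrist_force": force on the tool from outside, world axes, zero at the start; "torque": the same for the moment, N m; "width": opening from 0.0 (shut) to 1.0 (fully open); "grip_force": force on a finger pad.
Only numpy, scipy, OpenCV 4.12 (cv2) and the standard library are available. Lean on these libraries where they do the work, as an engineer would, in place of code of your own. Each camera call takes 0.05 s, during which the arm holds its last target. There are 200 camera calls.

## Working session

There is one attempt and no reset: what is moved stays moved. The work goes in short steps, Python scripts to look and compute and a tool call to move; the robot and the scene stay as the last step left them, time stands still between calls to the robot, and variables do not carry over. Pictures are saved under pics/ and viewed, at most 10 in all, crops included, and the job is handed in when it is done.

Besides the shell and the picture viewer there is one more tool, called after ">>>" in YAML: its name, and indented under it one key for each argument. drive_tool: Moves the arm, as the interface text tells. Shift numbers are shares of 0.5 m and turn numbers shares of 180 degrees, none past 1 either way. Its arguments: {"type":"object","properties":{"claw":{"type":"array","items":{"type":"number"}},"slide":{"type":"array","items":{"type":"array","items":{"type":"number"}}},"yaw":{"type":"array","items":{"type":"number"}},"newtons":{"type":"number"}},"required":["claw","slide","yaw"]}

```bash
ls; mkdir -p pics
python3 - <<'E'
from workcell import bot
import cv2,numpy as np,pickle
s=bot.read_state(); print(s)
for n in("top","side"):
    c=bot.read_camera(n); pickle.dump(c,open(f'{n}0.pkl','wb'))
    cv2.imwrite(f'pics/{n}0.png',c['color'][...,::-1]); print(n,c['eye'],c['rotation'],c['mtx'],c['k1'])
E
```

```text
pics
{'time': 0.0, 'q': array([ 1.18610621e+00,  2.64766418e-01,  1.60537622e+00,  1.34492240e-06,
        1.27373574e+00, -3.69120331e-02]), 'joint_vel': array([ 0.00123959, -0.00109109, -0.00074451,  0.00131294, -0.00159671,
       -0.00205526]), 'joint_torque': array([ 1.77752969e-03, -5.15097249e+01, -3.67324054e+01,  5.34685341e-06,
        1.26413174e-02, -2.31270866e-05]), 'tool_pos': array([0.22992481, 0.63426255, 0.40335147]), 'tcp_rot': array([-0.54345694, -3.09374108,  0.00350997]), 'wrist_force': array([-0.0671691 , -0.3683421 ,  0.61813724]), 'torque': array([ 0.03143763, -0.01829965,  0.05149447]), 'grip_force': 0.0, 'width': 1.003672170945342}
top [0.24188931 0.09003414 1.44994796] [ 0.10958214 -0.14570947 -1.56604372] [[439.79963083   0.         321.61838653]
 [  0.         439.79963083 199.97445431]
 [  0.           0.           1.        ]] 0.008016528729194965
side [ 0.26699074 -0.89244329  0.87719354] [ 0.86886556 -0.08353652 -0.19644154] [[418.00572001   0.         321.21595372]
 [  0.         418.00572001 201.42436573]
 [  0.           0.           1.        ]] -0.01724284026953147
```

View pics/top0.png

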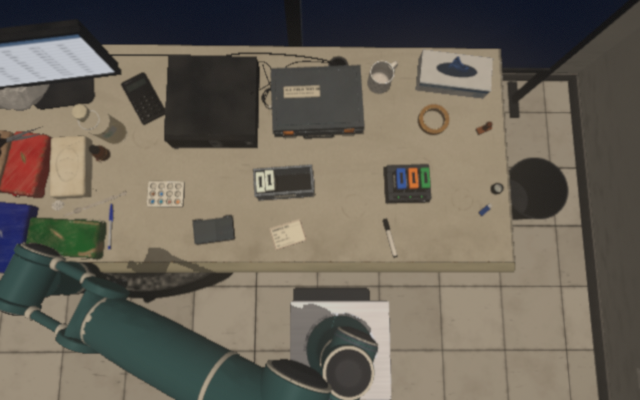

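View pics/side0.png

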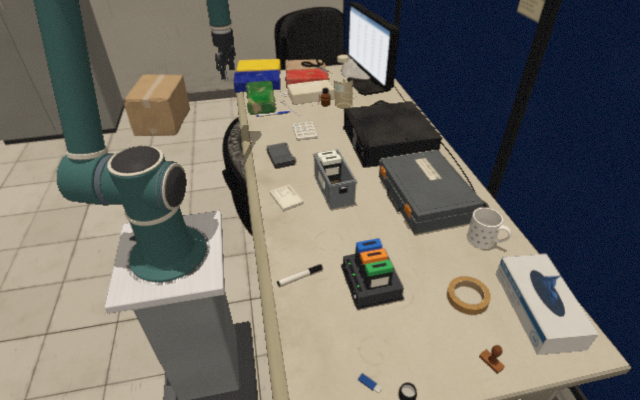

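The top view shows the dock with blue (402,178), orange (414,178) and green (425,178), and the box at (284,181) with the white drives at its left end. The side view shows the caps at (369,246), (374,256) and (378,268), and the box at (335,180). Blue is in the +y bay.

```bash
cat > h.py <<'E'
import numpy as np,cv2,pickle
from scipy.spatial.transform import Rotation as R
def rays(c,px):
    px=np.asarray(px,float).reshape(-1,2);K=c['mtx']
    d=(px-[K[0,2],K[1,2]])/[K[0,0],K[1,1]]; u=d.copy()
    for _ in range(8): u=d/(1+c['k1']*(u**2).sum(1,keepdims=True))
    rot=np.asarray(c['rotation']); M=R.from_rotvec(rot).as_matrix() if rot.ndim==1 else rot
    return np.c_[u[:,0],-u[:,1],-np.ones(len(u))]@M.T
def plane(c,px,z):
    r=rays(c,px); e=np.asarray(c['eye']); return e+r*((z-e[2])/r[:,2])[:,None]
def cloud(c):
    h,w=c['depth'].shape; v,u=np.mgrid[:h,:w]
    return (np.asarray(c['eye'])+rays(c,np.c_[u.ravel(),v.ravel()])*c['depth'].reshape(-1,1)).reshape(h,w,3)
def tri(c1,p1,c2,p2):
    a=rays(c1,p1)[0];b=rays(c2,p2)[0];t=np.linalg.lstsq(np.c_[a,-b],c2['eye']-c1['eye'],rcond=None)[0]
    A=c1['eye']+a*t[0];B=c2['eye']+b*t[1];return (A+B)/2,np.linalg.norm(A-B)
HUE=dict(blue=(100,125),orange=(5,20),green=(45,85))
def mask(c,n):
    H=cv2.cvtColor(c['color'],cv2.COLOR_RGB2HSV)
    if n=='white': return (H[...,1]<60)&(H[...,2]>150)
    lo,hi=HUE[n]; return (H[...,0]>=lo)&(H[...,0]<=hi)&(H[...,1]>110)&(H[...,2]>70)
E
python3 - <<'E'
from h import *
for n in('top','side'):
    c=pickle.load(open(n+'0.pkl','rb')); P=cloud(c)
    reg=lambda x0,x1,y0,y1:(P[...,0]>x0)&(P[...,0]<x1)&(P[...,1]>y0)&(P[...,1]<y1)
    if n=='top':
        print(P[178,402],P[178,425],P[181,260],P[181,310],P[205,350])
    for k in('blue','orange','green','white'):
        m=mask(c,k)&(P[...,2]>.06)&(P[...,2]<.16)&reg(.3,.8,-.3,.35)
        q=P[m]; zt=np.percentile(q[:,2],90); q=q[q[:,2]>zt-.006]
        r=cv2.minAreaRect((q[:,:2]*1000).astype(np.float32))
        print(n,k,m.sum(),zt.round(4),q.mean(0).round(4),r)
    for k,w,zl in(('box',reg(.38,.72,.05,.32),.085),('dock',reg(.4,.75,-.32,0.02),.035)):
        m=w&(P[...,2]>zl)&(P[...,2]<(.115 if k=='box' else .06)); m=cv2.morphologyEx(m.astype(np.uint8),cv2.MORPH_OPEN,np.ones((2,2)))>0
        q=P[m]
        print(n,k,m.sum(),np.percentile(q[:,2],[10,50,90]),cv2.minAreaRect((q[:,:2]*1000).astype(np.float32)))
E
```

```text
[ 0.53189128 -0.19225227  0.11072536] [ 0.53184452 -0.26408468  0.1122147 ] [0.52107319 0.25017119 0.10863702] [0.54251239 0.09547303 0.00874677] [ 0.46313646 -0.03839851 -0.00071169]
top blue 142 0.1146 [ 0.5328 -0.1876  0.1122] ((533.4434814453125, -188.22259521484375), (61.67413330078125, 27.243600845336914), 0.6310586929321289)
top orange 261 0.1145 [ 0.5331 -0.2261  0.1123] ((533.8895874023438, -225.27728271484375), (28.11111831665039, 61.174041748046875), 89.27427673339844)
top green 94 0.1144 [ 0.5347 -0.262   0.1119] ((533.9404907226562, -262.7130432128906), (60.62751007080078, 23.413299560546875), 0.3728114068508148)
top white 273 0.1046 [0.5236 0.2372 0.1019] ((524.5853881835938, 237.09896850585938), (67.1550064086914, 53.445518493652344), 1.4069586992263794)
top box 1110 [0.07329293 0.09562926 0.10255391] ((486.9515686035156, 169.55026245117188), (513.7654418945312, 209.4723358154297), 13.583013534545898)
top dock 839 [0.03558577 0.04765336 0.05409521] ((466.8658447265625, -127.31782531738281), (358.90740966796875, 512.4555053710938), 80.99369812011719)
side blue 210 0.113
[... 179 characters left out ...]
 ((533.6712646484375, -226.5347442626953), (62.6142692565918, 30.233112335205078), 2.6849420070648193)
side green 293 0.1127 [ 0.534  -0.2667  0.1111] ((534.5851440429688, -264.3265686035156), (60.22001266479492, 30.318140029907227), 1.0998458862304688)
side white 332 0.1031 [0.5286 0.216  0.1014] ((561.9893188476562, 40.81272888183594), (81.90188598632812, 475.0671081542969), 10.243237495422363)
side box 766 [0.08417027 0.09505958 0.10205796] ((405.55322265625, -235.28875732421875), (1325.131103515625, 219.62213134765625), 68.68302154541016)
side dock 1278 [0.03804304 0.04690326 0.05139082] ((441.5232849121094, -410.9955749511719), (1005.4829711914062, 194.982666015625), 59.099056243896484)
```

>>> drive_tool:
  claw: [85, 85, 85, 85, 85, 85, 85, 85]
  slide:
    - [0.54, -0.868, 0]
    - [0.54, -0.868, 0]
    - [0.54, -0.868, 0]
    - [0.54, -0.868, 0]
    - [0.54, -0.868, 0]
    - [0.54, -0.868, 0]
    - [0.54, -0.868, 0]
    - [0.54, -0.868, 0]
  yaw: [-0.384, -0.384, -0.384, -0.384, -0.384, -0.384, -0.384, -0.384]
  newtons: 70

```text
time: 0.77
tool_pos: [0.4065, 0.3496, 0.4043]
tcp_rot: [-1.968, -2.449, 0.001]
wrist_force: [0.5, -0.2, 1.0]
width: 0.996
grip_force: 0.0
```

>>> drive_tool:
  claw: [85, 85, 85, 85, 85, 85]
  slide:
    - [0.18, -0.34, 0]
    - [0.18, -0.34, 0]
    - [0.18, -0.34, 0]
    - [0.18, -0.34, 0]
    - [0.18, -0.34, 0]
    - [0.18, -0.34, 0]
  yaw: [-0.065, -0.065, -0.065, -0.065, -0.065, -0.065]

```text
time: 1.27
tool_pos: [0.4978, 0.1775, 0.4043]
tcp_rot: [2.205, 2.235, -0.002]
wrist_force: [-0.6, -0.8, -0.5]
width: 0.996
grip_force: 0.0
```

Run:
```python
from workcell import bot
from h import *
s=bot.read_state(); print(s['tool_pos'],s['tcp_rot'],s['q'])
c=bot.read_camera('wrist'); pickle.dump(c,open('w1.pkl','wb'))
cv2.imwrite('pics/w1.png',c['color'][...,::-1]); print(c['eye'],c['rotation'])
```

```text
[0.49777666 0.17752187 0.40429383] [ 2.20476189e+00  2.23545362e+00 -1.97205773e-03] [ 0.29615846 -0.01389439  1.9153626  -0.00231548  1.24036807  0.28308577]
[0.49574233 0.25418903 0.37373383] [-0.30902147 -0.00225591  0.01429997]
```

View pics/w1.png

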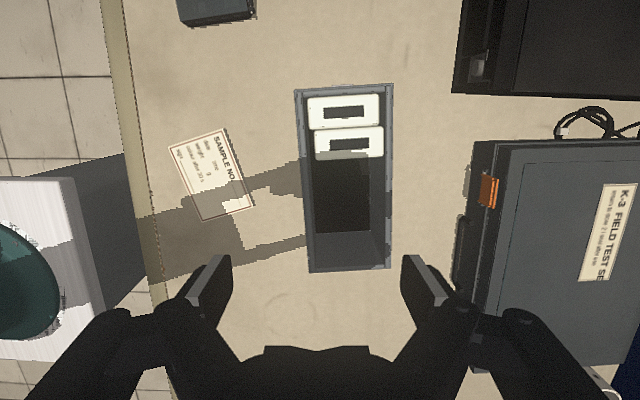

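The wrist view shows the box with its rim corners near (295,88), (394,84), (391,270) and (309,273), and the white caps at (344,111) and (349,142), with the free part below them. Next: fit the box pose.

Run:
```python
from h import *
c=pickle.load(open('w1.pkl','rb')); P=cloud(c)
m=np.zeros(P.shape[:2],bool); m[75:285,285:400]=1
q=P[m&(P[...,2]>.088)&(P[...,2]<.0995)]; print(len(q),np.median(q[:,2]),cv2.minAreaRect((q[:,:2]*1000).astype(np.float32)))
w=mask(c,'white')&m
n,l,st,ce=cv2.connectedComponentsWithStats(cv2.erode(w.astype(np.uint8),np.ones((2,2))))
t=pickle.load(open('top0.pkl','rb'))
for i in range(1,n):
    if st[i,4]>300:
        v,u=np.where(l==i); z=np.median(P[l==i][:,2]); g=plane(c,np.c_[u,v],z)
        print(st[i],z,cv2.minAreaRect((g[:,:2]*1000).astype(np.float32)))
f=P[m&(P[...,2]<.02)&(P[...,2]>-.005)]; f=f[np.abs(f[:,0]-.53)<.02]; print('floor z',np.percentile(f[:,2],[20,50,80]))
# top-view white corner vs wrist
P2=cloud(t); r=(P2[...,2]>.09)&(P2[...,2]<.11)&(np.abs(P2[...,0]-.53)<.07)&(np.abs(P2[...,1]-.18)<.12)
g=P2[r]; print('top box',cv2.minAreaRect((g[:,:2]*1000).astype(np.float32)))
```

```text
4535 0.09752468709547651 ((527.1142578125, 180.57113647460938), (89.52938079833984, 187.5701446533203), 4.634683609008789)
[ 286   76  114  209 5072] 0.0004373653868904037 ((536.5833740234375, 149.92645263671875), (166.8197784423828, 284.0636901855469), 0.7038289904594421)
[ 308   95   71   35 1625] 0.10214901525312226 ((519.935546875, 251.48226928710938), (61.790531158447266, 26.389516830444336), 4.417733669281006)
[ 315  127   69   32 1327] 0.10226266795904188 ((526.4136352539062, 223.6942138671875), (62.06591796875, 26.270395278930664), 4.61251163482666)
[286 195  19  44 710] 0.000414110491973263 ((469.28802490234375, 112.26963806152344), (62.749061584472656, 24.952102661132812), 89.01446533203125)
floor z [0.00122909 0.00639598 0.00719106]
top box ((529.3619384765625, 180.4686279296875), (90.87690734863281, 187.63406372070312), 4.5917487144470215)
```

>>> drive_tool:
  claw: [85, 85, 85, 85, 85, 85, 85, 85]
  slide:
    - [0.07, -0.65, -0.1]
    - [0.07, -0.65, -0.1]
    - [0.07, -0.65, -0.1]
    - [0.07, -0.65, -0.1]
    - [0.07, -0.65, -0.1]
    - [0.07, -0.65, -0.1]
    - [0.07, -0.65, -0.1]
    - [0.07, -0.65, -0.1]
  yaw: [0, 0, 0, 0, 0, 0, 0, 0]

```text
time: 1.98
tool_pos: [0.531, -0.1442, 0.3541]
tcp_rot: [-2.199, -2.243, -0.001]
wrist_force: [0.9, 0.2, -0.0]
width: 0.991
grip_force: 0.0
```

>>> drive_tool:
  claw: [85, 85, 85]
  slide:
    - [0, -0.08, 0]
    - [0, -0.08, 0]
    - [0, -0.08, 0]
  yaw: [0, 0, 0]

```text
time: 2.23
tool_pos: [0.5311, -0.1842, 0.3541]
tcp_rot: [-2.203, -2.238, -0.0]
wrist_force: [0.7, 1.0, 0.1]
width: 0.995
grip_force: 0.0
```

```bash
cat > caps.py <<'E'
from workcell import bot
from h import *
s=bot.read_state(); print(s['tool_pos'],s['tcp_rot'])
c=bot.read_camera('wrist'); pickle.dump(c,open('w2.pkl','wb')); P=cloud(c)
cv2.imwrite('pics/w2.png',c['color'][...,::-1])
t=pickle.load(open('top0.pkl','rb'))
for k in HUE:
    m=mask(c,k)&(P[...,2]>.07)&(P[...,2]<.16); z=np.percentile(P[m][:,2],80); m&=P[...,2]>z-.004
    v,u=np.where(m); g=plane(c,np.c_[u,v],z)
    print(k,m.sum(),z,u.mean(),v.mean(),cv2.minAreaRect((g[:,:2]*1000).astype(np.float32)))
E
python3 caps.py
```

```text
[ 0.53114176 -0.18419206  0.3540877 ] [-2.20264113e+00 -2.23810689e+00 -1.88040981e-04]
blue 2159 0.11269925638622211 318.91245947197774 217.10838351088466 ((531.88720703125, -187.0792236328125), (62.61337661743164, 28.09136390686035), 1.8747199773788452)
orange 1948 0.11269004521801618 319.1360369609856 260.67607802874744 ((532.9923095703125, -224.7649383544922), (62.871849060058594, 28.71159553527832), 2.39851975440979)
green 1052 0.11274105973262052 317.18821292775664 300.8374524714829 ((533.9805908203125, -261.85736083984375), (61.88863754272461, 28.10905647277832), 1.0036777257919312)
```

>>> drive_tool:
  claw: [85, 85, 85, 85, 85]
  slide:
    - [0.002, -0.007, 0]
    - [0.002, -0.007, -0.07]
    - [0.002, -0.007, -0.14]
    - [0.002, -0.007, -0.2]
    - [0.002, -0.007, -0.234]
  yaw: [0.004, 0.004, 0.004, 0.004, 0.004]

```text
time: 2.7
tool_pos: [0.5308, -0.1842, 0.2342]
tcp_rot: [-2.179, -2.256, 0.002]
wrist_force: [0.3, 0.5, -1.6]
width: 0.995
grip_force: 0.0
```

>>> drive_tool:
  claw: [60, 60, 60, 60, 60, 60]
  slide:
    - [0, 0, 0]
    - [0, 0, 0]
    - [0, 0, 0]
    - [0, 0, 0]
    - [0, 0, 0]
    - [0, 0, 0]
  yaw: [0, 0, 0, 0, 0, 0]
  newtons: 80

```text
time: 3.2
tool_pos: [0.5323, -0.1855, 0.2384]
tcp_rot: [-2.185, -2.256, -0.003]
wrist_force: [1.1, 6.4, -5.6]
width: 0.745
grip_force: 88.5
```

>>> drive_tool:
  claw: [60, 60, 60, 60, 60, 60, 60, 60]
  slide:
    - [0, 0, 0.006]
    - [0, 0, 0.012]
    - [0, 0, 0.02]
    - [0, 0, 0.03]
    - [0, 0, 0.05]
    - [0, 0, 0.07]
    - [0, 0, 0.09]
    - [0, 0, 0.11]
  yaw: [0, 0, 0, 0, 0, 0, 0, 0]

```text
time: 3.87
tool_pos: [0.5328, -0.1875, 0.2952]
tcp_rot: [2.183, 2.254, 0.001]
wrist_force: [0.3, -0.1, -2.3]
width: 0.743
grip_force: 92.1
```

>>> drive_tool:
  claw: [60, 60, 60, 60]
  slide:
    - [0, 0, 0.04]
    - [0, 0, 0.08]
    - [0, 0, 0.08]
    - [0, 0, 0.08]
  yaw: [0, 0, 0, 0]

```text
time: 4.2
tool_pos: [0.533, -0.1876, 0.3354]
tcp_rot: [2.183, 2.252, 0.003]
wrist_force: [0.1, 0.1, -2.3]
width: 0.74
grip_force: 92.3
```

```bash
python3 caps.py
python3 - <<'E'
from workcell import bot
from h import *
c=bot.read_camera('side'); cv2.imwrite('pics/s1.png',cv2.resize(c['color'][180:340,280:480,::-1],None,fx=3,fy=3))
E
```

```text
[ 0.53302314 -0.18761782  0.33540522] [2.1826501  2.2517622  0.00283905]Traceback (most recent call last):
  File "caps.py", line 8, in <module>
    m=mask(c,k)&(P[...,2]>.07)&(P[...,2]<.16); z=np.percentile(P[m][:,2],80); m&=P[...,2]>z-.004
                                                 ~~~~~~~~~~~~~^^^^^^^^^^^^^^
    return _quantile_unchecked(
        a, q, axis, out, overwrite_input, method, keepdims, weights)
    return _ureduce(a,
                    func=_quantile_ureduce_func,
    ...<5 lines>...
                    overwrite_input=overwrite_input,
                    method=method)
    r = func(a, **kwargs)
    result = _quantile(arr,
                       quantiles=q,
    ...<2 lines>...
                       out=out,
                       weights=wgt)
    slices_having_nans = np.isnan(arr[-1, ...])
                                  ~~~^^^^^^^^^
IndexError: index -1 is out of bounds for axis 0 with size 0
```

View pics/s1.png

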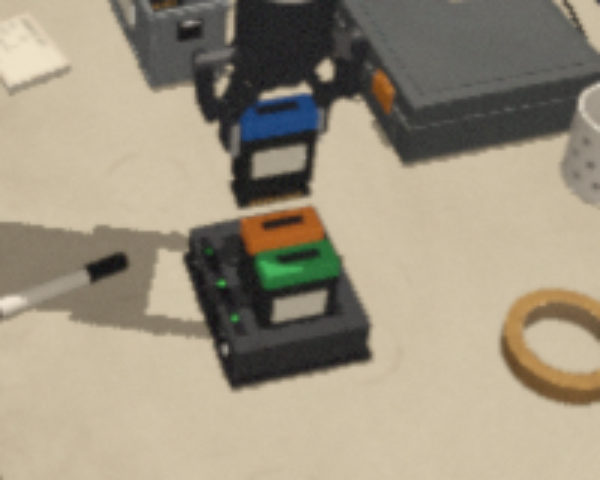

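The side crop shows the blue drive held upright above the dock (cap at 280,115), with orange and green still plugged in.

>>> drive_tool:
  claw: [60, 60, 60, 60, 60, 60]
  slide:
    - [0, 0.06, 0]
    - [0, 0.13, 0]
    - [0, 0.2, 0]
    - [0, 0.27, 0]
    - [0, 0.29, 0]
    - [0, 0.29, 0]
  yaw: [0, 0.004, 0.01, 0.016, 0.016, 0.016]

```text
time: 4.8
tool_pos: [0.5313, -0.0395, 0.3309]
tcp_rot: [-2.123, -2.312, 0.002]
wrist_force: [-0.6, 0.2, -2.4]
width: 0.74
grip_force: 92.3
```

```bash
cat > blue.py <<'E'
from workcell import bot
from h import *
import sys
s=bot.read_state(); print(s['tool_pos'],s['tcp_rot'],'close angle',2*np.degrees(np.arctan2(s['tcp_rot'][1],s['tcp_rot'][0]))-90)
for n in sys.argv[1:]:
    c=bot.read_camera(n); pickle.dump(c,open('last_%s.pkl'%n,'wb')); P=cloud(c)
    m=mask(c,'blue')&(np.abs(P[...,0]-.53)<.08)&(P[...,1]>-.22)&(P[...,1]<.3)&(P[...,2]>.07)&(P[...,2]<.3)
    if m.sum()<20: print(n,'none');continue
    z=np.percentile(P[m][:,2],80); m&=np.abs(P[...,2]-z)<.004
    v,u=np.where(m); g=plane(c,np.c_[u,v],z)
    print(n,m.sum(),z.round(4),cv2.minAreaRect((g[:,:2]*1000).astype(np.float32)))
E
python3 blue.py wrist top side
```

```text
[ 0.53130014 -0.0394895   0.33089355] [-2.12299026e+00 -2.31166839e+00  2.18727719e-03] close angle -355.1274966493788
wrist 6581 0.2066 ((529.89794921875, -41.05751037597656), (61.840965270996094, 28.98723030090332), 3.9015510082244873)
top none
side 124 0.2062 ((532.1778564453125, -50.11593246459961), (64.1173095703125, 29.5798282623291), 2.643207550048828)
```

>>> drive_tool:
  claw: [60, 60, 60, 60, 60, 60]
  slide:
    - [0, 0, -0.06]
    - [0, 0, -0.12]
    - [0, 0, -0.17]
    - [0, 0, -0.196]
    - [0, 0, -0.2]
    - [0, 0, -0.204]
  yaw: [0, 0, 0, 0, 0, 0]

```text
time: 5.45
tool_pos: [0.5318, -0.0431, 0.2296]
tcp_rot: [-2.13, -2.307, 0.002]
wrist_force: [-0.5, -0.2, -2.4]
width: 0.741
grip_force: 92.3
```

>>> drive_tool:
  claw: [60, 60, 60, 60]
  slide:
    - [0, 0, -0.004]
    - [0, 0, -0.008]
    - [0, 0, -0.01]
    - [0, 0, -0.01]
  yaw: [0, 0, 0, 0]

```text
time: 5.78
tool_pos: [0.5326, -0.0421, 0.2265]
tcp_rot: [2.128, 2.309, 0.001]
wrist_force: [0.2, 1.0, -2.4]
width: 0.742
grip_force: 92.3
```

>>> drive_tool:
  claw: [60, 60, 60, 60]
  slide:
    - [0, 0, -0.004]
    - [0, 0, -0.007]
    - [0, 0, -0.007]
    - [0, 0, -0.007]
  yaw: [0, 0, 0, 0]

```text
time: 6.12
tool_pos: [0.5321, -0.0418, 0.2221]
tcp_rot: [-2.129, -2.31, 0.0]
wrist_force: [0.0, 0.1, -1.6]
width: 0.739
grip_force: 92.3
```

>>> drive_tool:
  claw: [60, 60, 60]
  slide:
    - [0, 0, -0.002]
    - [0, 0, -0.003]
    - [0, 0, -0.003]
  yaw: [0, 0, 0]

```text
time: 6.37
tool_pos: [0.5323, -0.0419, 0.2211]
tcp_rot: [2.129, 2.31, 0.0]
wrist_force: [-1.1, 0.9, 1.1]
width: 0.742
grip_force: 92.8
```

>>> drive_tool:
  claw: [70, 80, 85, 85, 85, 85]
  slide:
    - [0, 0, 0]
    - [0, 0, 0]
    - [0, 0, 0]
    - [0, 0, 0]
    - [0, 0, 0]
    - [0, 0, 0]
  yaw: [0, 0, 0, 0, 0, 0]

```text
time: 6.87
tool_pos: [0.5322, -0.042, 0.2207]
tcp_rot: [2.129, 2.31, 0.0]
wrist_force: [0.2, 0.7, -0.2]
width: 1.001
grip_force: 0.0
```

>>> drive_tool:
  claw: [85, 85, 85, 85, 85, 85, 85, 85]
  slide:
    - [0, 0, 0.04]
    - [0, 0, 0.11]
    - [0, 0, 0.18]
    - [0, 0, 0.25]
    - [0, 0, 0.25]
    - [0, 0, 0.25]
    - [0, 0, 0.25]
    - [0, 0, 0.25]
  yaw: [0, 0, 0, 0.04, 0.08, 0.12, 0.16, 0.2]

```text
time: 7.53
tool_pos: [0.5321, -0.042, 0.3462]
tcp_rot: [1.306, 2.856, 0.0]
wrist_force: [0.9, 0.3, -0.6]
width: 0.996
grip_force: 0.0
```

```bash
python3 blue.py wrist top side
```

```text
[ 0.53212784 -0.04196824  0.34619351] [1.30643589e+00 2.85610274e+00 4.06275409e-04] close angle 40.8394784537104
wrist 2002 0.0967 ((531.057373046875, -44.965850830078125), (62.369327545166016, 27.84095001220703), 4.256382942199707)
top 21 0.0974 ((526.0399169921875, -46.36369323730469), (18.932024002075195, 35.316162109375), 89.30560302734375)
side 109 0.096 ((531.1068115234375, -49.884849548339844), (60.938194274902344, 26.989648818969727), 2.5192103385925293)
```

>>> drive_tool:
  claw: [85, 85, 85, 85, 85, 85, 85, 85]
  slide:
    - [0, -0.004, 0]
    - [0, -0.004, 0]
    - [0, -0.004, 0]
    - [0, -0.004, 0]
    - [0, -0.004, 0]
    - [0, -0.004, 0]
    - [0, -0.004, 0]
    - [0, -0.004, 0]
  yaw: [0.04, 0.08, 0.12, 0.16, 0.2, 0.24, 0.28, 0.299]

```text
time: 8.35
tool_pos: [0.5321, -0.0439, 0.3455]
tcp_rot: [0.121, -3.139, -0.0]
wrist_force: [0.0, -0.6, 0.1]
width: 0.996
grip_force: 0.0
```

```bash
python3 blue.py wrist; python3 -c "
from workcell import bot;print(bot.read_state()['q'])"
```

```text
[ 0.5320913  -0.04394463  0.3454593 ] [ 1.20959573e-01 -3.13888851e+00 -1.19698413e-04] close angle -265.5863067932013
wrist 1959 0.0968 ((530.8313598632812, -46.42094421386719), (62.65433883666992, 26.677833557128906), 4.2606682777404785)
[-1.29108434e-01  4.34651452e-02  1.96948326e+00 -4.17860123e-05
  1.12897149e+00 -1.77776939e+00]
```

>>> drive_tool:
  claw: [85, 85, 85, 85, 85, 85]
  slide:
    - [0, -0.002, -0.07]
    - [0, -0.002, -0.14]
    - [0, -0.002, -0.2]
    - [0, -0.002, -0.24]
    - [0, -0.002, -0.25]
    - [0, -0.002, -0.25]
  yaw: [0, 0, 0, 0, 0, 0]

```text
time: 8.9
tool_pos: [0.531, -0.0448, 0.2187]
tcp_rot: [0.113, -3.135, -0.001]
wrist_force: [0.7, -0.3, 0.3]
width: 0.998
grip_force: 0.0
```

>>> drive_tool:
  claw: [60, 45, 35, 25, 20, 20, 20, 20]
  slide:
    - [0, 0, 0]
    - [0, 0, 0]
    - [0, 0, 0]
    - [0, 0, 0]
    - [0, 0, 0]
    - [0, 0, 0]
    - [0, 0, 0]
    - [0, 0, 0]
  yaw: [0, 0, 0, 0, 0, 0, 0, 0]
  newtons: 40

```text
time: 9.57
tool_pos: [0.5329, -0.0451, 0.2221]
tcp_rot: [-0.118, 3.137, -0.001]
wrist_force: [-0.8, 0.4, 6.0]
width: 0.324
grip_force: 41.4
```

>>> drive_tool:
  claw: [20, 20, 20, 20, 20, 20]
  slide:
    - [0, 0, 0.02]
    - [0, 0, 0.08]
    - [0, 0, 0.15]
    - [0, 0, 0.22]
    - [0, 0, 0.27]
    - [0, 0, 0.27]
  yaw: [0, 0, 0, 0, 0, 0]

```text
time: 10.07
tool_pos: [0.5342, -0.0452, 0.3628]
tcp_rot: [-0.118, 3.128, -0.003]
wrist_force: [1.2, 0.2, -1.0]
width: 0.328
grip_force: 40.5
```

>>> drive_tool:
  claw: [20, 20, 20, 20, 20, 20, 20, 20]
  slide:
    - [0, 0.05, 0]
    - [0, 0.12, 0]
    - [0, 0.19, 0]
    - [0, 0.26, 0]
    - [-0.003, 0.33, 0]
    - [-0.006, 0.39, 0]
    - [-0.007, 0.42, 0]
    - [-0.007, 0.422, 0]
  yaw: [0, 0, 0, 0, 0, 0, 0, 0]

```text
time: 10.73
tool_pos: [0.5275, 0.1688, 0.3541]
tcp_rot: [0.123, -3.136, -0.001]
wrist_force: [-0.2, -0.7, -2.9]
width: 0.321
grip_force: 40.8
```

```bash
python3 blue.py wrist side
python3 - <<'E'
from h import *
c=pickle.load(open('last_wrist.pkl','rb')); cv2.imwrite('pics/w3.png',c['color'][...,::-1])
E
```

```text
[0.52750899 0.16884925 0.35412105] [ 1.23238869e-01 -3.13640884e+00 -1.13903311e-03] close angle -265.4996705709026
wrist 5864 0.2287 ((516.8983154296875, 167.74395751953125), (49.452720642089844, 26.828208923339844), 4.409013271331787)
side 35 0.2282 ((525.1403198242188, 163.28237915039062), (60.5672607421875, 28.805044174194336), 8.3189058303833)
```

View pics/w3.png

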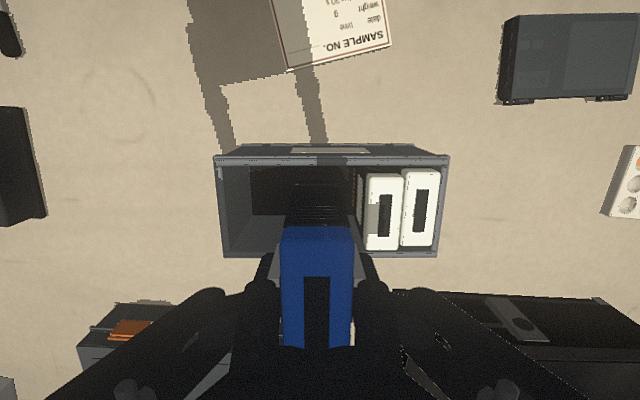

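The wrist view shows the blue cap (316,285) held square to the box, with the white caps at (383,212) and (421,207). The box rim spans columns 217–450 and rows 150–257.

Run:
```python
from h import *
c=pickle.load(open('last_wrist.pkl','rb')); P=cloud(c)
q=P[(P[...,2]>.092)&(P[...,2]<.104)&(np.abs(P[...,0]-.53)<.07)&(np.abs(P[...,1]-.18)<.12)]
r=cv2.minAreaRect((q[:,:2]*1000).astype(np.float32)); print(len(q),r); print(cv2.boxPoints(r))
q=P[(P[...,2]>.2)&(P[...,2]<.24)&mask(c,'blue')]
r=cv2.minAreaRect((q[:,:2]*1000).astype(np.float32)); print(r);print(cv2.boxPoints(r))
w=P[mask(c,'white')&(P[...,2]>.098)&(P[...,2]<.108)]; print(cv2.boxPoints(cv2.minAreaRect((w[:,:2]*1000).astype(np.float32))))
```

```text
10391 ((526.1146850585938, 180.44862365722656), (89.0589599609375, 188.081787109375), 4.496042251586914)
[[474.35034  270.70947 ]
 [489.09412   83.20644 ]
 [577.879     90.187775]
 [563.13525  277.6908  ]]
((518.0953369140625, 168.39382934570312), (49.704349517822266, 28.843477249145508), 4.396210670471191)
[[492.21082 180.86813]
 [494.42175 152.10953]
 [543.97986 155.91953]
 [541.7689  184.67813]]
[[486.60858 262.40573]
 [501.73688  90.06536]
 [573.3121   96.34833]
 [558.1838  268.6887 ]]
```

>>> drive_tool:
  claw: [20, 20, 20, 20, 20, 20, 20, 20]
  slide:
    - [0.005, -0.003, 0]
    - [0.005, -0.003, -0.04]
    - [0.005, -0.003, -0.08]
    - [0.005, -0.003, -0.12]
    - [0.005, -0.003, -0.16]
    - [0.005, -0.003, -0.2]
    - [0.005, -0.003, -0.225]
    - [0.005, -0.003, -0.235]
  yaw: [0, 0, 0, 0, 0, 0, 0, 0]

```text
time: 11.5
tool_pos: [0.5301, 0.163, 0.2355]
tcp_rot: [0.115, -3.135, 0.002]
wrist_force: [-0.6, -0.7, -2.4]
width: 0.325
grip_force: 40.7
```

>>> drive_tool:
  claw: [20, 20, 20, 20]
  slide:
    - [0, 0, -0.003]
    - [0, 0, -0.006]
    - [0, 0, -0.008]
    - [0, 0, -0.008]
  yaw: [0, 0, 0, 0]

```text
time: 11.83
tool_pos: [0.5318, 0.1646, 0.2353]
tcp_rot: [-0.118, 3.137, 0.001]
wrist_force: [0.4, 0.9, -2.6]
width: 0.323
grip_force: 40.7
```

>>> drive_tool:
  claw: [20, 20, 20, 20]
  slide:
    - [0, 0, -0.004]
    - [0, 0, -0.008]
    - [0, 0, -0.01]
    - [0, 0, -0.01]
  yaw: [0, 0, 0, 0]

```text
time: 12.17
tool_pos: [0.531, 0.1646, 0.229]
tcp_rot: [0.118, -3.139, 0.0]
wrist_force: [-0.1, -0.5, -2.6]
width: 0.319
grip_force: 40.7
```

>>> drive_tool:
  claw: [20, 20, 20, 20]
  slide:
    - [0, 0, -0.002]
    - [0, 0, -0.004]
    - [0, 0, -0.004]
    - [0, 0, -0.004]
  yaw: [0, 0, 0, 0]

```text
time: 12.5
tool_pos: [0.5312, 0.1646, 0.2281]
tcp_rot: [0.118, -3.139, -0.0]
wrist_force: [-3.5, -1.4, 5.4]
width: 0.322
grip_force: 41.5
```

>>> drive_tool:
  claw: [32, 36, 40, 42, 42, 42]
  slide:
    - [0, 0, 0]
    - [0, 0, 0]
    - [0, 0, 0]
    - [0, 0, 0]
    - [0, 0, 0]
    - [0, 0, 0]
  yaw: [0, 0, 0, 0, 0, 0]

```text
time: 13.0
tool_pos: [0.5322, 0.1631, 0.2284]
tcp_rot: [-0.119, 3.137, -0.004]
wrist_force: [1.1, -10.6, 5.8]
width: 0.496
grip_force: 3.2
```

>>> drive_tool:
  claw: [42, 42, 42, 42, 42, 42]
  slide:
    - [0, 0, 0.03]
    - [0, 0, 0.09]
    - [0, 0, 0.15]
    - [0, 0, 0.21]
    - [0, 0, 0.23]
    - [0, 0, 0.23]
  yaw: [0, 0, 0, 0, 0, 0]

```text
time: 13.5
tool_pos: [0.5328, 0.165, 0.3463]
tcp_rot: [-0.118, 3.131, 0.003]
wrist_force: [0.6, 0.3, 0.3]
width: 0.496
grip_force: 0.0
```

```bash
python3 blue.py wrist side
python3 - <<'E'
from h import *
c=pickle.load(open('last_wrist.pkl','rb')); cv2.imwrite('pics/w4.png',c['color'][...,::-1])
E
```

```text
[0.53281393 0.16502886 0.34633731] [-1.17670283e-01  3.13109797e+00  3.03445414e-03] close angle 94.30445762256915
wrist 2174 0.1027 ((528.594482421875, 163.93092346191406), (62.4922981262207, 27.239410400390625), 4.162181377410889)
side 94 0.1021 ((530.8870239257812, 159.856201171875), (61.754974365234375, 32.865352630615234), 4.994178771972656)
```

View pics/w4.png

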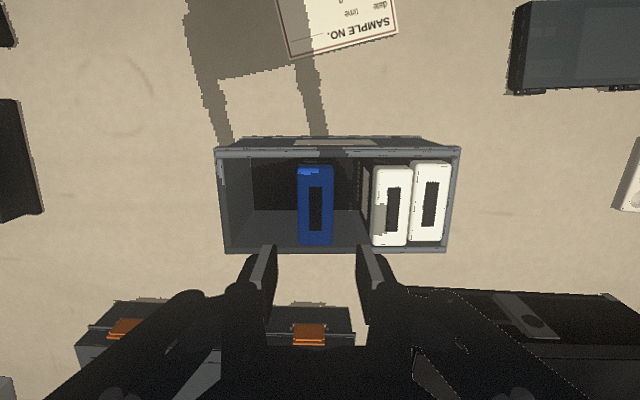

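The wrist view shows blue standing in the box at (315,205), with the whites still at (390,205) and (430,200). I'll turn the tool 90°, shut the fingers and go down on the −y side to push low.

>>> drive_tool:
  claw: [42, 30, 20, 10, 0, 0, 0, 0]
  slide:
    - [0, 0, 0]
    - [0, -0.02, 0]
    - [-0.002, -0.04, 0]
    - [-0.002, -0.06, 0]
    - [-0.002, -0.079, 0]
    - [-0.002, -0.079, 0]
    - [-0.002, -0.079, 0]
    - [-0.002, -0.079, 0]
  yaw: [-0.039, -0.078, -0.117, -0.156, -0.195, -0.234, -0.273, -0.312]

```text
time: 14.27
tool_pos: [0.5291, 0.1246, 0.3389]
tcp_rot: [-1.381, -2.817, 0.005]
wrist_force: [-0.4, -0.5, -0.2]
width: 0.001
grip_force: 0.0
```

>>> drive_tool:
  claw: [0, 0, 0, 0, 0, 0, 0]
  slide:
    - [0, 0, 0]
    - [0, 0, 0]
    - [0, 0, 0]
    - [0, 0, 0]
    - [0, 0, 0]
    - [0, 0, 0]
    - [0, 0, 0]
  yaw: [-0.039, -0.078, -0.117, -0.156, -0.188, -0.188, -0.188]

```text
time: 14.85
tool_pos: [0.5294, 0.1249, 0.3397]
tcp_rot: [-2.131, -2.305, 0.005]
wrist_force: [0.0, 0.3, 0.6]
width: -0.002
grip_force: 0.0
```

```bash
python3 blue.py wrist
python3 - <<'E'
from h import *
c=pickle.load(open('last_wrist.pkl','rb')); cv2.imwrite('pics/w5.png',c['color'][...,::-1])
E
```

```text
[0.52937735 0.12491354 0.33970634] [-2.13140724 -2.30467109  0.00514939] close angle -355.52656951876156
wrist 2650 0.1028 ((530.110595703125, 164.8330841064453), (62.77765655517578, 27.22646713256836), 4.5338521003723145)
```

View pics/w5.png

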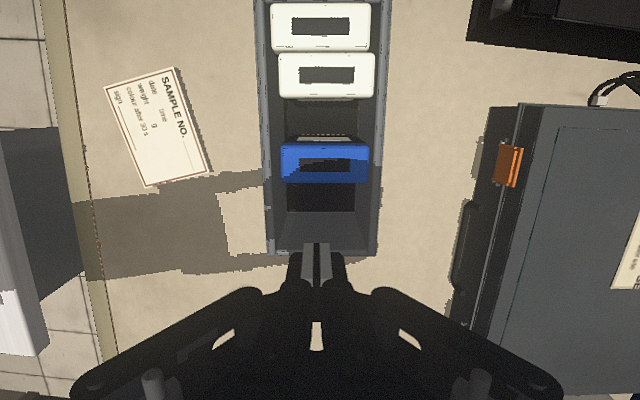

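The wrist view shows the shut fingertips at (317,250), blue at (325,160) and the whites above it. The links flare out, so I'll measure finger half-width against height above the tips.

Run:
```python
from h import *
from workcell import bot
s=bot.read_state(); c=pickle.load(open('last_wrist.pkl','rb')); P=cloud(c)
q=(P.reshape(-1,3)-s['tool_pos'])@R.from_rotvec(s['tcp_rot']).as_matrix()
q=q[(c['depth'].ravel()>0)]
for z in np.arange(.10,.18,.008):
    k=q[(np.abs(q[:,2]-z)<.004)&(np.abs(q[:,0])<.05)&(np.abs(q[:,1])<.09)]
    if len(k): print('above tip mm',round((.173-z)*1e3),len(k),'y',np.percentile(k[:,1],[1,99]).round(3),'x',np.percentile(k[:,0],[1,99]).round(3))
```

```text
above tip mm 73 7579 y [-0.052  0.05 ] x [-0.009  0.017]
above tip mm 65 3888 y [-0.047  0.044] x [-0.009  0.017]
above tip mm 57 4973 y [-0.04   0.037] x [-0.009  0.012]
above tip mm 49 2650 y [-0.035  0.033] x [-0.009  0.013]
above tip mm 41 802 y [-0.026  0.019] x [-0.01   0.013]
above tip mm 33 589 y [-0.014  0.012] x [-0.011  0.011]
above tip mm 25 512 y [-0.014  0.012] x [0.006 0.011]
above tip mm 17 466 y [-0.014  0.012] x [0.006 0.011]
above tip mm 9 348 y [-0.014  0.012] x [0.006 0.011]
above tip mm 1 38 y [-0.01   0.005] x [0.007 0.011]
```

Run:
```python
from h import *
from workcell import bot
c=pickle.load(open('last_wrist.pkl','rb')); P=cloud(c)
for y in(.11,.12,.13,.14,.15):
    k=P[(np.abs(P[...,1]-y)<.004)&(P[...,2]>.093)&(P[...,2]<.101)&(np.abs(P[...,0]-.53)<.06)][:,0]
    L=k[k<.53];Q=k[k>.53]; print(y,np.percentile(L,[3,97]).round(4) if len(L) else '',np.percentile(Q,[3,97]).round(4) if len(Q) else '')
```

```text
0.11 [0.4878 0.4958] [0.5699 0.5773]
0.12 [0.4876 0.495 ] [0.569  0.5765]
0.13 [0.4867 0.4942] [0.5683 0.576 ]
0.14 [0.4856 0.4933] [0.5675 0.5749]
0.15 [0.4854 0.5194] [0.5359 0.5741]
```

>>> drive_tool:
  claw: [0, 0, 0, 0, 0, 0, 0]
  slide:
    - [0.005, 0, 0]
    - [0.005, 0, -0.06]
    - [0.005, 0, -0.12]
    - [0.005, 0, -0.17]
    - [0.005, 0, -0.2]
    - [0.005, 0, -0.215]
    - [0.005, 0, -0.215]
  yaw: [0, 0, 0, 0, 0, 0, 0]

```text
time: 15.48
tool_pos: [0.5317, 0.1248, 0.2324]
tcp_rot: [-2.134, -2.302, 0.005]
wrist_force: [-0.1, -0.2, 0.1]
width: -0.001
grip_force: 0.0
```

>>> drive_tool:
  claw: [0, 0, 0]
  slide:
    - [0, 0, -0.006]
    - [0, 0, -0.01]
    - [0, 0, -0.01]
  yaw: [0, 0, 0]

```text
time: 15.73
tool_pos: [0.5333, 0.1252, 0.2307]
tcp_rot: [2.135, 2.303, 0.002]
wrist_force: [-0.3, -0.0, 0.3]
width: 0.002
grip_force: 0.0
```

>>> drive_tool:
  claw: [0, 0, 0, 0]
  slide:
    - [-0.002, 0, -0.006]
    - [-0.002, 0, -0.012]
    - [-0.002, 0, -0.012]
    - [-0.002, 0, -0.012]
  yaw: [0, 0, 0, 0]

```text
time: 16.07
tool_pos: [0.5315, 0.125, 0.2237]
tcp_rot: [-2.136, -2.303, 0.0]
wrist_force: [-0.1, 0.7, -0.6]
width: -0.004
grip_force: 0.0
```

>>> drive_tool:
  claw: [0, 0, 0, 0, 0, 0, 0, 0]
  slide:
    - [0, 0.01, 0]
    - [-0.001, 0.018, 0]
    - [-0.002, 0.024, 0]
    - [-0.002, 0.029, 0]
    - [-0.003, 0.034, 0]
    - [-0.003, 0.039, 0]
    - [-0.004, 0.044, 0]
    - [-0.004, 0.048, 0]
  yaw: [0, 0, 0, 0, 0, 0, 0, 0]

```text
time: 16.73
tool_pos: [0.5296, 0.1494, 0.2237]
tcp_rot: [-2.136, -2.303, -0.0]
wrist_force: [0.7, -0.8, 0.0]
width: -0.002
grip_force: 0.1
```

```bash
python3 blue.py wrist side
python3 - <<'E'
from h import *
c=pickle.load(open('last_wrist.pkl','rb'));d=pickle.load(open('last_side.pkl','rb'))
cv2.imwrite('pics/p6.png',np.vstack([c['color'][:300,180:480,::-1],cv2.resize(d['color'][140:215,297:372,::-1],(300,300))]))
E
```

```text
[0.52957749 0.14936911 0.22369487] [-2.13627664e+00 -2.30333817e+00 -6.92381849e-05] close angle -355.6899836237955
wrist 8799 0.1048 ((528.4443359375, 185.8041534423828), (62.056640625, 27.02452278137207), 4.3209004402160645)
side 12 0.1049 ((509.9960632324219, 170.20492553710938), (8.313559532165527, 25.308382034301758), 17.624027252197266)
```

View pics/p6.png

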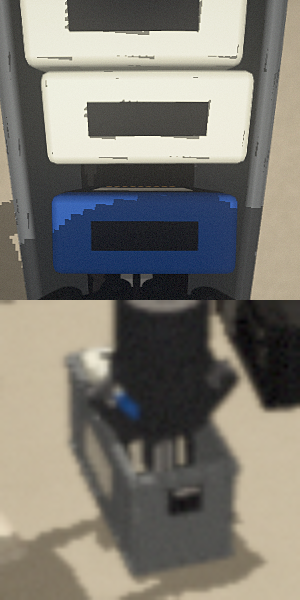

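The pictures show blue tipped slightly toward the white drive (cap at z 0.105, about 0.12 rad), with a gap of about 10 mm at the top. Pushing on will lean its top on the white drive, and then the foot will slide in. I'll continue slowly.

>>> drive_tool:
  claw: [0, 0, 0, 0, 0, 0, 0, 0]
  slide:
    - [0, 0.003, 0]
    - [0, 0.006, 0]
    - [-0.001, 0.009, 0]
    - [-0.001, 0.012, 0]
    - [-0.001, 0.015, 0]
    - [-0.001, 0.018, 0]
    - [-0.002, 0.021, 0]
    - [-0.002, 0.024, 0]
  yaw: [0, 0, 0, 0, 0, 0, 0, 0]

```text
time: 17.5
tool_pos: [0.5284, 0.1608, 0.2233]
tcp_rot: [-2.136, -2.303, 0.001]
wrist_force: [-0.4, -2.5, -1.9]
width: -0.0
grip_force: 1.3
```

```bash
python3 blue.py wrist
```

```text
[0.5284025  0.16084064 0.22334208] [-2.13642057e+00 -2.30308822e+00  1.46016489e-03] close angle -355.70003312444857
wrist 8625 0.1048 ((527.3461303710938, 197.0955352783203), (61.97943115234375, 26.258880615234375), 4.339610576629639)
```

Now its top touches the white drive; I'll keep going.

>>> drive_tool:
  claw: [0, 0, 0, 0, 0, 0, 0, 0]
  slide:
    - [0, 0.003, 0]
    - [0, 0.006, 0]
    - [-0.001, 0.009, 0]
    - [-0.001, 0.012, 0]
    - [-0.001, 0.014, 0]
    - [-0.001, 0.016, 0]
    - [-0.001, 0.016, 0]
    - [-0.001, 0.016, 0]
  yaw: [0, 0, 0, 0, 0, 0, 0, 0]

```text
time: 18.22
tool_pos: [0.5281, 0.1691, 0.2237]
tcp_rot: [-2.136, -2.303, -0.0]
wrist_force: [-0.3, -1.3, -1.1]
width: -0.003
grip_force: 0.2
```

```bash
python3 blue.py wrist
```

```text
[0.52811949 0.1691095  0.2236815 ] [-2.13630127e+00 -2.30336142e+00 -1.67080465e-05] close angle -355.6900655530466
wrist 10060 0.1035 ((527.4861450195312, 198.0076141357422), (61.89480209350586, 27.854549407958984), 4.574659824371338)
```

>>> drive_tool:
  claw: [0, 0, 0, 0, 0, 0]
  slide:
    - [0, 0.003, 0]
    - [0, 0.005, 0]
    - [0, 0.007, 0]
    - [0, 0.008, 0]
    - [0, 0.008, 0]
    - [0, 0.008, 0]
  yaw: [0, 0, 0, 0, 0, 0]

```text
time: 18.77
tool_pos: [0.5282, 0.1703, 0.2237]
tcp_rot: [2.133, 2.302, -0.008]
wrist_force: [1.0, -17.5, 2.2]
width: 0.005
grip_force: 0.0
```

```bash
python3 blue.py wrist
```

```text
[0.52824837 0.17028886 0.22369053] [ 2.13266375  2.30215166 -0.00771489] close angle 4.377281760091265
wrist 10003 0.1035 ((527.437744140625, 198.12545776367188), (61.82497024536133, 27.753482818603516), 4.873558521270752)
```

>>> drive_tool:
  claw: [0, 0, 0, 0, 0, 0]
  slide:
    - [0, -0.006, 0]
    - [0.001, -0.02, 0]
    - [0.003, -0.04, 0]
    - [0.003, -0.04, 0]
    - [0.003, -0.04, 0.04]
    - [0.003, -0.04, 0.1]
  yaw: [0, 0, 0, 0, 0, 0]

```text
time: 19.32
tool_pos: [0.5278, 0.1525, 0.2708]
tcp_rot: [-2.134, -2.299, 0.009]
wrist_force: [0.5, -0.3, -0.5]
width: 0.004
grip_force: 0.0
```

>>> drive_tool:
  claw: [0, 0, 0, 0, 0, 0]
  slide:
    - [0, 0, 0.07]
    - [0, 0, 0.14]
    - [0, 0, 0.18]
    - [0, -0.05, 0.18]
    - [0, -0.07, 0.18]
    - [0, -0.07, 0.18]
  yaw: [0, 0, 0, 0, 0, 0]

```text
time: 19.82
tool_pos: [0.5294, 0.1167, 0.3637]
tcp_rot: [2.139, 2.301, -0.0]
wrist_force: [-0.7, 0.3, -0.2]
width: -0.0
grip_force: 0.0
```

```bash
python3 blue.py wrist
python3 - <<'E'
from h import *
c=pickle.load(open('last_wrist.pkl','rb'));P=cloud(c)
w=mask(c,'white')&(P[...,2]>.098)&(P[...,2]<.108)
n,l,st,ce=cv2.connectedComponentsWithStats(w.astype(np.uint8))
for i in range(1,n):
    if st[i,4]>200:
        g=P[l==i]; print(st[i],np.median(g[:,2]),cv2.minAreaRect((g[:,:2]*1000).astype(np.float32)))
d=bot.read_camera('side') if 0 else None
cv2.imwrite('pics/w7.png',c['color'][...,::-1])
E
```

```text
[0.5294151  0.11671194 0.36370572] [ 2.13871581e+00  2.30103047e+00 -1.10454312e-04] close angle 4.187538891515089
wrist 2419 0.1028 ((527.903076171875, 190.81338500976562), (62.506256103515625, 26.934906005859375), 4.253298282623291)
[ 273    1   91   44 3021] 0.1022270869263619 ((519.796630859375, 251.91281127929688), (63.60614776611328, 28.28146743774414), 4.579936981201172)
[ 281   48   87   41 2733] 0.1022204113436754 ((526.3224487304688, 222.27865600585938), (63.442447662353516, 27.831066131591797), 4.066005229949951)
```

View pics/w7.png

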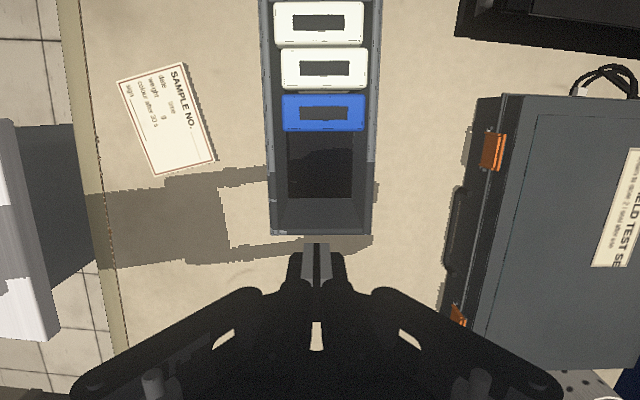

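The view shows blue at (323,112) upright next to the white drives, but centre spacing is about 31.5 mm, so roughly 3.5 mm of gap remains. The finger link bulges about 2 mm at cap height and held the top forward. I'll push again with the tips higher, so that only the flat part of the fingers touches.

>>> drive_tool:
  claw: [0, 0, 0, 0, 0, 0, 0]
  slide:
    - [0, 0.05, 0]
    - [0, 0.066, -0.06]
    - [0, 0.066, -0.12]
    - [0, 0.066, -0.18]
    - [0, 0.066, -0.23]
    - [0, 0.066, -0.246]
    - [0, 0.066, -0.246]
  yaw: [0, 0, 0, 0, 0, 0, 0]

```text
time: 20.45
tool_pos: [0.5274, 0.1511, 0.2366]
tcp_rot: [-2.133, -2.3, 0.011]
wrist_force: [-0.4, -1.3, 0.4]
width: -0.002
grip_force: 0.0
```

>>> drive_tool:
  claw: [0, 0, 0, 0, 0, 0, 0, 0]
  slide:
    - [-0.001, 0.01, 0]
    - [-0.002, 0.02, 0]
    - [-0.002, 0.026, 0]
    - [-0.003, 0.03, 0]
    - [-0.003, 0.033, 0]
    - [-0.003, 0.036, 0]
    - [-0.003, 0.038, 0]
    - [-0.003, 0.038, 0]
  yaw: [0, 0, 0, 0, 0, 0, 0, 0]

```text
time: 21.12
tool_pos: [0.5284, 0.1701, 0.2411]
tcp_rot: [2.136, 2.303, 0.001]
wrist_force: [0.7, -0.7, -0.1]
width: -0.001
grip_force: 0.7
```

```bash
python3 blue.py wrist
```

```text
[0.52835069 0.17009642 0.24114787] [2.13576191e+00 2.30298231e+00 9.32390929e-04] close angle 4.314956483314376
wrist 7513 0.1034 ((527.4927978515625, 197.30767822265625), (62.02149200439453, 27.594972610473633), 4.350555896759033)
```

>>> drive_tool:
  claw: [0, 0, 0, 0, 0, 0, 0, 0]
  slide:
    - [0, 0.002, 0]
    - [0, 0.003, 0]
    - [0, 0.004, 0]
    - [0, 0.005, 0]
    - [0, 0.006, 0]
    - [0, 0.007, 0]
    - [0, 0.007, 0]
    - [0, 0.007, 0]
  yaw: [0, 0, 0, 0, 0, 0, 0, 0]

```text
time: 21.83
tool_pos: [0.5282, 0.1721, 0.2403]
tcp_rot: [2.135, 2.303, -0.005]
wrist_force: [0.6, -7.8, 0.3]
width: -0.001
grip_force: 4.2
```

>>> drive_tool:
  claw: [0, 0, 0, 0, 0]
  slide:
    - [0, 0.001, 0]
    - [0, 0.002, 0]
    - [0, 0.003, 0]
    - [0, 0.004, 0]
    - [0, 0.004, 0]
  yaw: [0, 0, 0, 0, 0]

```text
time: 22.25
tool_pos: [0.5282, 0.1729, 0.2401]
tcp_rot: [2.132, 2.302, -0.008]
wrist_force: [2.2, -14.4, 1.0]
width: -0.0
grip_force: 7.1
```

```bash
python3 blue.py wrist
```

```text
[0.52817961 0.17292775 0.24010954] [ 2.13240061  2.30228868 -0.00821886] close angle 4.387730928422357
wrist 7435 0.1029 ((527.330322265625, 198.11146545410156), (61.81082534790039, 27.302108764648438), 4.460203170776367)
```

>>> drive_tool:
  claw: [0, 0, 0, 0, 0, 0]
  slide:
    - [0, -0.004, 0]
    - [0, -0.012, 0]
    - [0.001, -0.03, 0]
    - [0.002, -0.04, 0]
    - [0.002, -0.04, 0.03]
    - [0.002, -0.04, 0.09]
  yaw: [0, 0, 0, 0, 0, 0]

```text
time: 22.8
tool_pos: [0.5269, 0.1545, 0.2818]
tcp_rot: [-2.134, -2.298, 0.012]
wrist_force: [-0.3, -0.0, -0.8]
width: 0.001
grip_force: 0.0
```

>>> drive_tool:
  claw: [0, 0, 0, 0, 0, 0]
  slide:
    - [0, 0, 0.07]
    - [0, 0, 0.14]
    - [0, -0.03, 0.16]
    - [0, -0.07, 0.16]
    - [0, -0.07, 0.16]
    - [0, -0.07, 0.16]
  yaw: [0, 0, 0, 0, 0, 0]

```text
time: 23.3
tool_pos: [0.529, 0.1199, 0.3659]
tcp_rot: [-2.138, -2.301, -0.001]
wrist_force: [-0.3, 0.2, -0.8]
width: -0.0
grip_force: 0.0
```

```bash
cat > gap.py <<'E'
from h import *
c=pickle.load(open('last_wrist.pkl','rb'));P=cloud(c)
u=np.array([-.0802,.9968])
for k in('white','blue'):
    w=mask(c,k)&(P[...,2]>.098)&(P[...,2]<.108)&(np.abs(P[...,0]-.53)<.06)&(np.abs(P[...,1]-.2)<.09)
    n,l,st,ce=cv2.connectedComponentsWithStats(w.astype(np.uint8))
    for i in range(1,n):
        if st[i,4]>200:
            g=P[l==i]; r=cv2.minAreaRect((g[:,:2]*1000).astype(np.float32)); print(k,np.median(g[:,2]).round(4),r,'along',np.percentile(g[:,:2]@u,[0.5,99.5]).round(4))
E
python3 blue.py wrist; python3 gap.py
```

```text
[0.52898875 0.11990736 0.36589549] [-2.13836641e+00 -2.30116026e+00 -1.17056386e-03] close angle -355.799902264124
wrist 2363 0.1028 ((527.3853759765625, 195.34234619140625), (62.50676727294922, 26.397136688232422), 4.264997959136963)
white 0.1023 ((522.9229736328125, 237.083984375), (66.96286010742188, 55.60749816894531), 5.231642723083496) along [0.167  0.2214]
blue 0.1022 ((527.4727783203125, 195.33677673339844), (63.4326171875, 26.75691032409668), 4.2376813888549805) along [0.139  0.1658]
```

```bash
python3 -c "
from workcell import bot;print(bot.finish_job())"
```

```text
the job is handed in; nothing more can be done
None
```

I handed the job in: the blue drive stands upright in the transit box against the white drives, let go. The last wrist image puts it about 28 mm centre to centre from the nearer white drive (the limit is 31 mm), and `finish_job` gave no verdict.

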